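# Close a belt tensioner's spring housing and hold its arm wound to the stop

### The arm

A 6-joint arm with a two-finger parallel gripper is mounted at the origin on the work surface. World frame = base frame: x ahead of the robot, y to its left, z up, the work surface at z = 0. Lengths are in mm, angles in rad, forces in N, time in s.
With the tool pointing down it reaches from about 325 to 775 mm from the base axis. Payload 9.3 kg.
Tool frame: the origin (TCP) lies midway between the tips of the shut fingers; the grasp point (between the pads) lies 19 mm behind it; z points along the fingers, y is the direction in which the jaws open and shut (so a half turn about z gives the same grasp; the last joint's range is limited). The gripper opens to 85 mm and grips with 20 to 120 N. Pads are 22 mm wide; open, the fingers measure 114 mm over their backs; the gripper's body (76 mm by 85 mm) begins 54 mm behind the grasp point. The pads swing forward as they close: fully open they stand 13 mm farther back than shut.
Start: joints at [1.161, 0.259, 0.021, 1.334, 0, 1.418], TCP at [139.694, 531.961, 231.279] pointing down, gripper open.
Joint ranges: [-3.04, 3.04], [-0.91, 1.82], [-1.04, 1.36], [-1.92, 1.95], [-1.52, 1.45], [-3.14, 3.14]. Speed limits (rad/s): [2.22, 2.22, 2.79, 3.14, 3.14, 3.14].

### API

Orientations are given as a unit quaternion [w, x, y, z].
In Python, from rig import observe, read_camera, camera_info, hand_in, find_in, trace gives the robot as it stands. The module is installed in compiled form; this text tells all that it offers.
- The arm moves only by the tool apply_moves, never from a script. Its argument "deltas" is a list of rows, each a list of 5 numbers: the shift along the tool's x, y, z as a fraction of full scale, then the turn about the tool's z as a fraction of full scale, then the finger opening in mm, from 0 to 85.4. In form: [[x, y, z, twist, fingers], ...]. A call has 1 to 12 rows; each row shifts and turns the commanded pose from where the row before left it, along the tool's axes as they then stand; what a row does not reach is not made up. Full scale, the value 1, is 250 mm for a shift and 60 degrees for a turn. A row lasts 1/10 s, in which the tool goes at most 50 mm and 8.59 degrees, less where a joint would pass 70% of its speed; a pose out of reach is approached as far as the arm can. A call with a number of a shift or a turn outside -1 to 1 is refused whole. A call with a gripper value outside its range is refused whole. The fingers move at their own pace and stop on an object; the grip force is fixed at half the most. Time passes only in rows, so rows that do not move let the fingers close. It gives the time, the measured TCP pose, the force and the opening at its end, in the units of the state.
- observe(): the state, without advancing time (a new reading comes with each control period).
- read_camera(name): name is "scene" or "side" or "wrist"; returns the picture (420x560x3 uint8, red, green, blue); there is no depth.
- camera_info(name): a dict with "K" (3x3 intrinsics, pixels), "world_from_camera" (4x4, takes a point from camera to world coordinates); the wrist camera has in their place "mount" (4x4, takes a point from camera to tool coordinates, whose origin is the TCP and whose axes are the flange's). Camera axes: x right, y down, z forward; pixel columns grow to the right and rows downward; lengths in mm; the calibration is good to about 2 mm. A picture is of the moment at which its call begins: read the wrist's pose just before it. camera_info takes no time and is no camera call.
- hand_in(): hands the job in, once; it reports no verdict.
Trained networks look in the newest picture that a camera, given by its name, has taken for a name from the list of things; names that differ only in an ending like _2 or _b are one class to them, and where a whole thing is asked for, a point or a joint stands for the part that bears it (a point fixed in the world has none). Each returns a list of dicts, best first, with "score" (0 to 1); they miss things now and then, are a little off and sometimes report something else, mostly with a low value. They report only what shows in the picture. A call takes as long as a camera call. They do not tell look-alikes from the thing itself.
- find_in(camera, thing): "position" ([column, row] in pixels, amid what is visible of it).
- trace(camera, thing): "region" (420x560 bool, what is visible of it) and "position" ([column, row] in pixels, amid what is visible of it).
The state is a dict: "clock": time; "joint_pos": joint angles; "qvel": joint speeds; "joint_torque": joint torques, N m; "ee_pos": TCP position; "tool_rot": TCP orientation; "wrist_force": force on the tool from outside, world axes, zero at the start; "moment": the same for the moment, N m; "grip_width": finger opening in mm.
Only numpy, scipy, OpenCV 4.12 (cv2) and the standard library are available. Lean on these libraries where they do the work, as an engineer would, in place of code of your own. Each camera call takes 0.05 s, during which the arm holds its last target. There are 200 camera calls.

### The job

The drive-belt tensioner bolted to the bench is being put back together: set its loose round cover onto the open rim of the spring housing so that it sits fully home and level, and let go of it (lower it on, do not drop it). Only then, because the cover keeps the spring in, swing the tensioner arm forward against its spring, anticlockwise seen from above, all the way to its stop, and finish while still holding it there with the gripper so that a workmate can put the locking pin in. Leave the spare pulley, the grease jar, the wrench and the locking pin where they lie.

Things in the scene. Friction and masses are not known exactly. Their poses are not given: they have to be found in the camera images.
- cover_center (a point): loose aluminium cover, about 0.15 kg, right way up on the bench: flange 80 mm across, 4 thick; on top a grip boss 26 across, 22 tall; below a spigot 66 across, 6 deep, its foot chamfered to 62. 32 mm tall; this point is its centre, 16 mm above its underside, 6 above the flange's top, z up. Seated, it is 10 mm above the rim's centre. May swap places with the spare pulley or jar.
- housing_rim (a point): centre of the open top rim of the fixed spring housing, an upright aluminium cup with a coil spring inside: 80 mm across, bore 70 mm, rim 52 mm above the bench. The arm's pivot is the vertical axis through this point. Seen from above the arm points 114 degrees clockwise from this frame's x axis at rest, 66 at its stop; z is up.
- pulley_center (a point): centre of the smooth black idler pulley on top of the arm's outer end, 48 mm above the bench: 56 mm across, 24 mm thick (36 to 60 mm above the bench), with a steel bolt head 17 mm across standing 7 mm above it. It sits 120 mm from the pivot axis, moves with the arm and turns freely on its own bearing. At least 25 mm clear all round it.
- tensioner_arm (a joint): swing of the tensioner arm about the housing's vertical axis, rad: 0 at rest, growing anticlockwise seen from above, 0.85 at the hard stop. A spring pulls it back to 0 whenever it is let go: about 4.5 N at the pulley when leaving rest, about 9 N at the stop.
- spare_pulley: bystander: a loose spare idler pulley lying flat on the bench, black, 56 mm across, 24 mm tall, no arm under it; origin at the centre of its underside
- grease_jar: bystander: a white jar with a black lid, 60 mm across, 62 mm tall; origin at the centre of its underside
- wrench: bystander: a steel wrench 190 mm long lying flat; origin at its middle on the underside, x axis along it
- locking_pin: bystander: a steel locking pin with a cross handle, 65 mm long, 8 mm thick, lying flat; origin at its middle on the underside, x axis along it
- tensioner: the fixed tensioner: a square steel bracket plate 130 x 130 x 10 mm bolted to the bench (sides along its x and y), the spring housing standing on its middle; origin at the plate's centre on the bench. From a slot in the housing's side reaches the aluminium arm, 22 mm wide, underside 19 mm and top 35 mm above the bench, bare for 50 mm between housing and pulley.
Things that resemble listed ones, but are neither listed nor needed, are in the scene too. What is meant by the part that bears cover_center is not brown or purple, and is the larger of those in its own colour.

How it is judged:
By the outcome, as a careful person would: the job done as asked, in the order asked, and still so for the second after the job is handed in, while the arm keeps its last pose, push and grip.
It also fails if it takes over 58 s, if anything falls off the work surface, if the arm or the gripper's body presses on something with over 40 N, if the wrist force passes 120 N, or if a joint passes its speed limit or range.

## Working session

There is one attempt and no reset: what is moved stays moved. The work goes in short steps, Python scripts to look and compute and a tool call to move; the robot and the scene stay as the last step left them, time stands still between calls to the robot, and variables do not carry over. Pictures are saved under pics/ and viewed, about 8 in all and at most 12, crops included, and the job is handed in when it is done.

Besides the shell and the picture viewer there is one more tool, called as a command line: name --pt "numbers of a row" for each row, then --argument value for the rest. apply_moves: Moves the arm, as the interface text tells. Shift numbers are shares of 250 mm and turn numbers shares of 60 degrees, none past 1 either way. Its arguments: {"type":"object","properties":{"deltas":{"type":"array"}},"required":["deltas"]}

```bash
mkdir -p pics; cat > h.py <<'E'
import numpy as np, cv2
from rig import *
from scipy.spatial.transform import Rotation as R
def cam(name):
    i=camera_info(name); K=np.array(i["K"])
    if name=="wrist":
        s=observe(); q=s["tool_rot"]; T=np.eye(4); T[:3,:3]=R.from_quat([q[1],q[2],q[3],q[0]]).as_matrix(); T[:3,3]=s["ee_pos"]
        return K,T@np.array(i["mount"])
    return K,np.array(i["world_from_camera"])
def back(K,T,p,z):
    d=T[:3,:3]@np.linalg.solve(K,[p[0],p[1],1.]); o=T[:3,3]
    return o+d*(z-o[2])/d[2]
def proj(K,T,P):
    c=T[:3,:3].T@(np.array(P,float)-T[:3,3]); u=K@c; return u[:2]/u[2]
def shot(name,fn=None):
    k=cam(name); im=read_camera(name)
    if fn: cv2.imwrite("pics/"+fn,im[:,:,::-1])
    return (*k,im)
E
python3 - <<'E'
from h import *
print(observe())
for c in("scene","side","wrist"):
    K,T,im=shot(c,c+"0.png")
    print(c,T[:3,3].round(),T[:3,2].round(2))
    for t,z in(("cover_center",16),("housing_rim",52),("pulley_center",48),("spare_pulley",12),("grease_jar",31),("tensioner",10)):
        for r in find_in(c,t)[:4]: print(t,np.round(r["score"],2),np.round(r["position"]),back(K,T,r["position"],z).round(1)[:2])
a=[cv2.imread(f"pics/{c}0.png") for c in("scene","side")]
cv2.imwrite("pics/both.png",cv2.resize(np.vstack(a),(560,600)) if 0 else a[0])
E
```

```text
{'clock': 0.0, 'joint_pos': array([1.16139317e+00, 2.59210628e-01, 2.07606436e-02, 1.33369468e+00,
       4.11396414e-05, 1.41821322e+00]), 'qvel': array([ 0.00106605,  0.00014568,  0.00098606, -0.00035838,  0.00268683,
       -0.00035149]), 'joint_torque': array([ 1.67021186e-03, -5.55639088e+01,  3.44529176e+01,  1.37611240e-02,
       -1.21336616e-04,  7.08272012e-06]), 'ee_pos': array([139.57629778, 531.71038837, 230.65570965]), 'tool_rot': array([-2.06716685e-04,  1.28057406e-01,  9.91766528e-01, -6.42023611e-04]), 'wrist_force': array([-0.21919811,  0.98171486, -0.66380295]), 'moment': array([0.00039994, 0.0750804 , 0.02033486]), 'grip_width': 84.95841244071343}
scene [1399. -224. 1099.] [-0.63  0.11 -0.76]
cover_center 0.6 [177. 201.] [ 422.5 -328.4]
cover_center 0.6 [138. 204.] [ 410.4 -442.6]
cover_center 0.58 [218. 193.] [ 413.5 -208.9]
cover_center 0.47 [191. 176.] [ 329.2 -282.1]
housing_rim 0.74 [323. 218.] [590.4  62.1]
housing_rim 0.46 [413. 270.] [795.1 240.3]
pulley_center 0.67 [292. 197.] [497.5  -5.3]
spare_pulley 0.51 [398. 200.] [538.2 303.8]
grease_jar 0.7 [187. 244.] [ 594.7 -310.4]
tensioner 0.95 [322. 217.] [555.2  69.1]
side [ 366. -910.  815.] [ 0.15  0.75 -0.65]
cover_center 0.71 [223. 293.] [ 404.9 -217. ]
cover_center 0.62 [179. 328.] [ 311.4 -287.9]
cover_center 0.6 [239. 339.] [ 421.  -335.3]
cover_center 0.59 [229. 395.] [ 387.4 -446.2]
housing_rim 0.75 [267. 199.] [545.  26.]
pulley_center 0.79 [249. 208.] [495.9   3.6]
spare_pulley 0.83 [245. 151.] [534.8 305.5]
grease_jar 0.75 [318. 308.] [ 581.9 -305.3]
grease_jar 0.32 [326. 154.] [750.  217.9]
tensioner 0.81 [266. 197.] [553.1  85.8]
wrist [ 59. 553. 375.] [ 0.32 -0.08 -0.95]
```

View pics/scene0.png

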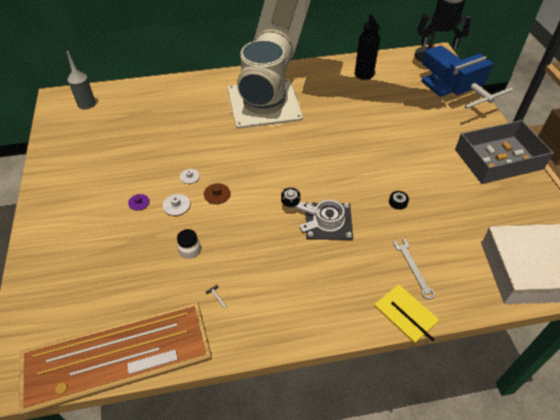

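View pics/side0.png

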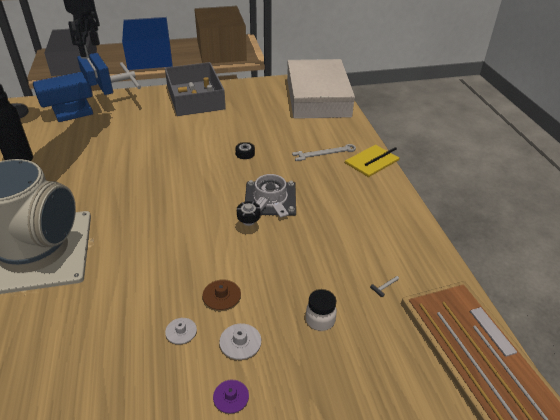

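The scene picture shows the large silver cover at (176,205), a small silver one at (190,176), a brown at (217,193) and a purple at (138,202). The housing is at (330,213) and the arm pulley at (291,197). The side picture agrees, with the large silver cover at (239,340), so that one is the target. I'll move over the tensioner and measure with the wrist camera.

apply_moves --pt "-0.16 -0.12 0 0 85" --pt "-0.16 -0.12 0 0 85" --pt "-0.16 -0.12 0 0 85" --pt "-0.16 -0.12 0 0 85" --pt "-0.16 -0.12 0 0 85" --pt "-0.16 -0.12 0 0 85" --pt "-0.16 -0.12 0 0 85" --pt "-0.16 -0.12 0 0 85" --pt "-0.16 -0.12 0 0 85" --pt "-0.16 -0.12 0 0 85" --pt "-0.16 -0.12 0 0 85" --pt "0 0 0 0 85"

```text
clock: 2.25
ee_pos: [484.6, 96.7, 230.6]
tool_rot: [0.0, 0.131, 0.991, -0.0]
wrist_force: [-0.0, -0.3, -0.1]
grip_width: 84.7
```

```bash
cat > look.py <<'E'
from h import *
import sys
def look(fn):
    K,T,im=shot("wrist",fn); print("tcp",np.round(observe()["ee_pos"],1))
    for t,z in(("cover_center",16),("housing_rim",52),("pulley_center",48),("tensioner",10)):
        for r in find_in("wrist",t)[:3]: print(t,np.round(r["score"],2),np.round(r["position"]),back(K,T,r["position"],z).round(1)[:2])
    return K,T,im
look(sys.argv[1])
E
python3 look.py w1.png
```

```text
tcp [482.9  98.6 230.7]
cover_center 0.94 [ 14. 179.] [ 408.3 -195.7]
cover_center 0.55 [201. 226.] [518.3  -8.4]
housing_rim 0.96 [274. 227.] [528.  80.]
pulley_center 0.9 [183. 215.] [490.6 -12. ]
tensioner 0.84 [272. 229.] [546.5  72.3]
```

View pics/w1.png

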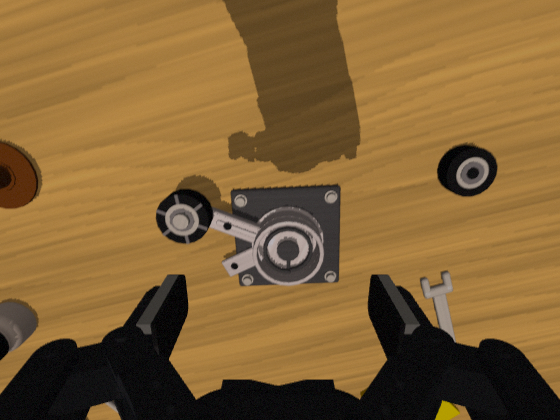

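The wrist picture shows the open rim centred near (288,250), the arm pulley at (183,215), the bracket plate's corners from (232,187) to (340,283), and the spare pulley at (467,170). I'll fit circles to the rim edges.

```bash
cat >> h.py <<'E'
from scipy.optimize import minimize
from scipy.ndimage import map_coordinates
def circ(K,T,x,y,z,r,n=120):
    a=np.linspace(0,2*np.pi,n,endpoint=False)
    P=np.c_[x+r*np.cos(a),y+r*np.sin(a),np.full(n,z)]
    c=(P-T[:3,3])@T[:3,:3]; u=c@K.T; return u[:,:2]/u[:,2:]
def fit(K,T,im,x0,circs,span=14,signed=None):
    """centre (x,y) with the best step across the circles (z,r,sign); sign +1: brighter inside"""
    g=cv2.GaussianBlur(cv2.cvtColor(im,cv2.COLOR_RGB2GRAY),(3,3),0).astype(float)
    def sc(p):
        s=0
        for z,r,sg in circs:
            f=lambda rr:map_coordinates(g,circ(K,T,p[0],p[1],z,rr).T[::-1],order=1,mode="nearest")
            d=np.clip(f(r-1.5)-f(r+1.5),-60,60); s+=(sg*d).mean() if sg else abs(d).mean()
        return -s
    G=[(sc((x0[0]+i,x0[1]+j)),x0[0]+i,x0[1]+j) for i in range(-span,span+1,2) for j in range(-span,span+1,2)]
    b=min(G); m=minimize(sc,b[1:],method="Nelder-Mead",options=dict(initial_simplex=[[b[1],b[2]],[b[1]+1,b[2]],[b[1],b[2]+1]]))
    return m.x,-m.fun
E
python3 - <<'E'
from h import *
K,T,im=shot("wrist")
print(T[:3,3])
x0=back(K,T,(288,250),52)[:2]; print("x0",x0)
for n,c in(("both",[(52,40,0),(52,35,0)]),("signed",[(52,40,1),(52,35,-1)]),("in",[(52,35,-1)]),("out",[(52,40,1)])):
    print(n,fit(K,T,im,x0,c))
h=fit(K,T,im,x0,[(52,40,1),(52,35,-1)])[0]
p0=back(K,T,(183,215),60)[:2]; p,s=fit(K,T,im,p0,[(60,28,-1)]); print("pulley",p0,p,s,np.hypot(*(p-h)),np.degrees(np.arctan2(*(p-h)[::-1])))
pb=fit(K,T,im,p0,[(67,8.5,1)],8); print(pb)
v=im.copy()
for x,y,z,r in((*h,52,40),(*h,52,35),(*p,60,28)):
    cv2.polylines(v,[np.round(circ(K,T,x,y,z,r)*8).astype(np.int32)],True,(255,0,0),1,cv2.LINE_AA,3)
cv2.imwrite("pics/f1.png",cv2.resize(v[160:310,130:370],None,fx=3,fy=3)[:,:,::-1])
E
```

```text
[399.63693266 122.53011738 374.87066586]
x0 [554.97215692  93.72593692]
both (array([564.32657967,  85.77954728]), np.float64(99.83502859935626))
signed (array([564.20798627,  85.89122438]), np.float64(98.9479120058653))
in (array([564.3503532 ,  85.73667069]), np.float64(52.169612177957234))
out (array([564.22384531,  86.4456631 ]), np.float64(47.259591668890316))
pulley [484.31884401  -1.60654608] [490.80495574  -8.47358487] 39.17168372234096 119.55217319462741 -127.87807772736639
(array([491.85511491,  -9.77754437]), np.float64(38.972884525049636))
```

View pics/f1.png

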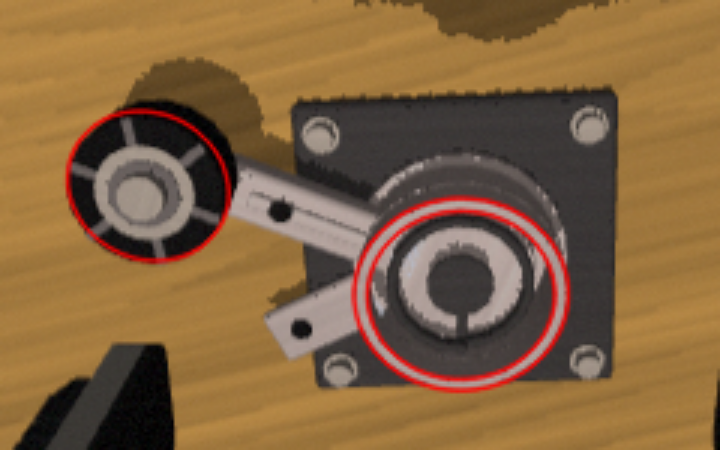

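The overlay circles lie on the rim and the pulley top, and the fitted pivot-to-pulley distance is 119.6 mm (nominal 120). The rim is at about (564.2, 86) and the pulley at about (491, -9). Next is the cover.

apply_moves --pt "0.013 -0.196 0 0 85" --pt "0.013 -0.196 0 0 85" --pt "0.013 -0.196 0 0 85" --pt "0.013 -0.196 0 0 85" --pt "0.013 -0.196 0 0 85" --pt "0.013 -0.196 0 0 85" --pt "0.013 -0.196 0 0 85" --pt "0.013 -0.196 0 0 85" --pt "0.013 -0.196 0 0 85" --pt "0 0 0 0 85" --pt "0 0 0 0 85"

```text
clock: 3.65
ee_pos: [341.0, -318.0, 231.2]
tool_rot: [-0.0, 0.129, 0.992, 0.0]
wrist_force: [0.2, 0.9, 0.3]
grip_width: 85.1
```

```bash
python3 - <<'E'
from h import *
K,T,im=shot("wrist"); s=observe(); print(s["ee_pos"],s["joint_pos"])
q=s["tool_rot"];M=R.from_quat([q[1],q[2],q[3],q[0]]).as_matrix(); print(M.round(4))
for r in find_in("wrist","cover_center"): print(r["score"],np.round(r["position"]),back(K,T,r["position"],16))
for x0 in((421,-332),):
    p,s1=fit(K,T,im,x0,[(10,40,1)],20); b,s2=fit(K,T,im,p,[(32,13,1)],8); print(p,s1,b,s2)
v=im.copy()
for x,y,z,r in((*p,10,40),(*b,32,13)):
    cv2.polylines(v,[np.round(circ(K,T,x,y,z,r)*8).astype(np.int32)],True,(255,0,0),1,cv2.LINE_AA,3)
cv2.imwrite("pics/c1.png",v[:,:,::-1])
E
```

```text
[ 341.33436878 -317.16743083  231.33987408] [-9.29275451e-01  1.15260433e-01 -1.61303273e-01  1.29450709e+00
  2.54085875e-04 -6.72980918e-01]
[[-9.673e-01  2.535e-01  0.000e+00]
 [ 2.535e-01  9.673e-01  4.000e-04]
 [ 1.000e-04  4.000e-04 -1.000e+00]]
0.93 [298. 145.] [ 311.27109951 -287.4095626    16.        ]
0.93 [377. 200.] [ 396.72809714 -213.52398184   16.        ]
0.76 [192. 238.] [ 386.9929723  -439.13316782   16.        ]
0.73 [283. 239.] [ 416.2482726  -332.14701876   16.        ]
[ 423.24434868 -335.22119285] 34.68627513120006 [ 424.05217372 -335.32081608] 18.52948983180068
```

View pics/c1.png

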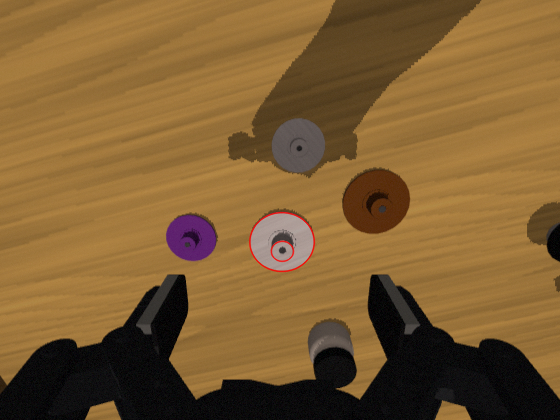

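The circles fit the large silver cover at (282,240). Its centre is at about (423.6, -335.3).

apply_moves --pt "-0.168 0.007 0 0 50" --pt "-0.168 0.007 0 0 50" --pt "0 0 0.16 0 50" --pt "0 0 0.16 0 50" --pt "0 0 0.16 0 50" --pt "0 0 0.16 0 50" --pt "0 0 0.12 0 50" --pt "0 0 0 0 50" --pt "0 0 0 0 50"

```text
clock: 4.65
ee_pos: [424.1, -334.9, 42.2]
tool_rot: [-0.0, 0.127, 0.992, 0.0]
wrist_force: [0.1, -0.6, 0.4]
grip_width: 49.9
```

```bash
python3 - <<'E'
from h import *
K,T,im=shot("wrist","w3.png"); s=observe(); print(s["ee_pos"],s["grip_width"])
b,s2=fit(K,T,im,(423.6,-335.3),[(32,13,1)],8); print(b,s2, proj(K,T,(423.6,-335.3,32)),proj(K,T,s["ee_pos"]))
E
```

```text
[ 424.46438735 -335.71188299   43.00877041] 50.1579943176466
[ 427.43885836 -352.69638254] 26.262520399318547 [277.72833478 264.13993855] [277.37753463 276.32817024]
```

View pics/w3.png

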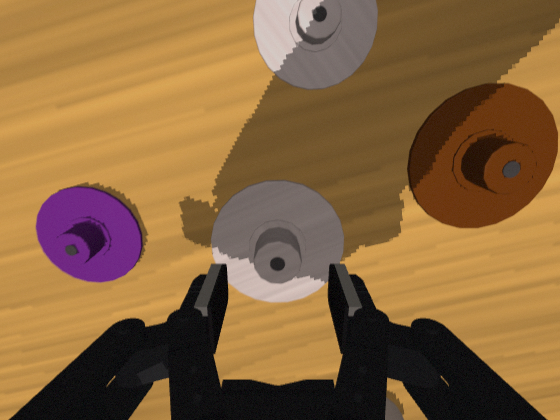

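The boss's top centre shows at (277,264), exactly where my estimate projects, and it sits midway between the jaws. I'll descend and grip.

apply_moves --pt "0 0 0.064 0 50" --pt "0 0 0.064 0 50" --pt "0 0 0 0 50" --pt "0 0 0 0 15" --pt "0 0 0 0 15" --pt "0 0 0 0 15" --pt "0 0 0 0 15" --pt "0 0 0 0 15" --pt "0 0 0 0 15"

```text
clock: 5.6
ee_pos: [424.1, -336.6, 11.2]
tool_rot: [0.001, 0.128, 0.992, -0.001]
wrist_force: [0.8, 2.0, 7.3]
grip_width: 24.2
```

apply_moves --pt "0 0 -0.08 0 15" --pt "0 0 -0.16 0 15" --pt "0 0 -0.2 0 15" --pt "0 0 -0.2 0 15" --pt "0 0 0 0 15" --pt "0 0 0 0 15"

```text
clock: 6.2
ee_pos: [423.7, -336.4, 171.3]
tool_rot: [0.001, 0.128, 0.992, -0.001]
wrist_force: [-0.1, 1.0, -2.0]
grip_width: 24.2
```

```bash
python3 - <<'E'
from h import *
K,T,im=shot("wrist","w4.png"); s=observe(); print(s["ee_pos"],s["grip_width"],s["wrist_force"])
e=s["ee_pos"]; h0=e[2]
for dz in(-6,-4,-2,0,2):   # flange top vs TCP
    print(dz,[(np.round(p[:2]-e[:2],2),round(q,1)) for p,q in[fit(K,T,im,e[:2],[(h0-1+dz,40,0)],8)]])
p,q=fit(K,T,im,e[:2],[(h0-1,40,0)],8)
v=im.copy()
for x,y,z,r in((*p,h0-1,40),(*p,h0+21,13)):
    cv2.polylines(v,[np.round(circ(K,T,x,y,z,r)*8).astype(np.int32)],True,(255,0,0),1,cv2.LINE_AA,3)
cv2.imwrite("pics/c4.png",cv2.resize(v[180:420,120:440],None,fx=2,fy=2)[:,:,::-1])
E
```

```text
[ 423.15912325 -335.87127913  169.70682083] 23.66939755174296 [ 0.15408211 -0.03224656 -1.8158982 ]
-6 [(array([-1.14, -1.03]), np.float64(22.0))]
-4 [(array([-0.58, -1.19]), np.float64(23.9))]
-2 [(array([-0.24, -1.11]), np.float64(27.2))]
0 [(array([-0.99, -0.91]), np.float64(30.0))]
2 [(array([-2.4 , -0.71]), np.float64(30.6))]
```

View pics/c4.png

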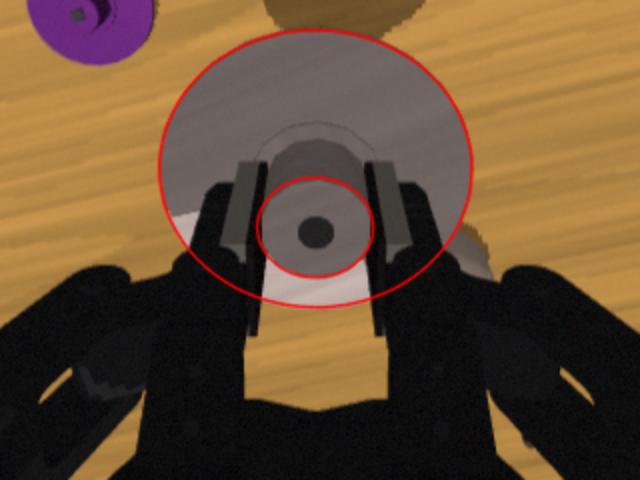

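The cover is held level, with its flange ellipse in place and its centre about (-1, -1) mm from the TCP. I'll move to where the rim shows beside the cover and re-measure it.

apply_moves --pt "0 0.175 -0.023 0 15" --pt "0 0.175 -0.023 0 15" --pt "0 0.175 -0.023 0 15" --pt "0 0.175 -0.023 0 15" --pt "0 0.175 -0.023 0 15" --pt "0 0.175 -0.023 0 15" --pt "0 0.175 -0.023 0 15" --pt "0 0 0 0 15" --pt "0 0 0 0 15" --pt "0 0 0 0 15"

```text
clock: 7.25
ee_pos: [500.5, -40.3, 208.5]
tool_rot: [-0.001, 0.128, 0.992, -0.0]
wrist_force: [0.5, 0.4, -1.8]
grip_width: 23.8
```

```bash
python3 - <<'E'
from h import *
H=[];C=[];E=[]
for i in range(6):
    K,T,im=shot("wrist","w5.png" if i==5 else None); s=observe(); e=s["ee_pos"]; E.append(e)
    h,q=fit(K,T,im,(564.2,86),[(52,40,1),(52,35,-1)],8); H.append([*h,q])
    t=T[:3,3]; c,q=fit(K,T,im,e[:2],[(e[2]-1,40,0)],8); C.append([*(c-e[:2]),q])
print(np.round(H,1),np.round(C,1),np.mean(H,0),np.mean(C,0),np.mean(E,0),np.std(E,0),s["joint_pos"],proj(K,T,(*h,52)),sep="\n")
E
```

```text
[[563.9  85.6 114.1]
 [563.9  85.6 114. ]
 [563.8  85.7 114. ]
 [563.7  85.7 113.9]
 [563.7  85.7 113.8]
 [563.8  85.8 113.8]]
[[-3.3  1.1 29.7]
 [-1.9 -0.2 30.3]
 [-2.  -0.1 30.2]
 [-2.1 -0.3 30.4]
 [-1.9 -0.2 30.5]
 [-2.  -0.1 30.7]]
[563.80993066  85.6915604  113.9393757 ]
[-2.22190837  0.03965127 30.29744315]
[500.75140734 -40.8001369  209.07633194]
[0.11649594 0.09816858 0.25071847]
[-2.48092604e-01  1.85767825e-01 -1.31264476e-01  1.25401227e+00
 -1.71010433e-05  1.02194169e-02]
[416.83868129 218.67783588]
```

apply_moves --pt "-0.0305 0.139 0 0 15" --pt "-0.0305 0.139 0 0 15" --pt "-0.0305 0.139 0 0 15" --pt "-0.0305 0.139 0 0 15" --pt "0 0 0.134 0 15" --pt "0 0 0.134 0 15" --pt "0 0 0.134 0 15" --pt "0 0 0.134 0 15" --pt "0 0 0 0 15" --pt "0 0 0 0 15"

```text
clock: 8.55
ee_pos: [566.0, 86.5, 76.0]
tool_rot: [-0.0, 0.128, 0.992, -0.0]
wrist_force: [0.9, 0.9, -0.4]
grip_width: 23.7
```

```bash
python3 - <<'E'
from h import *
E=[];F=[]
for i in range(4):
    side=shot("side"); s=observe(); E.append(s["ee_pos"]);F.append(s["wrist_force"])
K,T,im=side
sc=shot("scene")
print(np.mean(E,0),np.mean(F,0))
p=proj(K,T,(564,86,60)); a=cv2.resize(im[int(p[1])-50:int(p[1])+50,int(p[0])-65:int(p[0])+65],None,fx=4,fy=4,interpolation=2)
p=proj(*sc[:2],(564,86,60)); b=cv2.resize(sc[2][int(p[1])-50:int(p[1])+50,int(p[0])-50:int(p[0])+50],None,fx=2.6,fy=4)
cv2.imwrite("pics/s5.png",np.hstack([a,b])[:,:,::-1])
E
```

```text
[566.95519392  86.68786184  77.36307782] [ 0.12160101  0.32824667 -0.84455651]
```

View pics/s5.png

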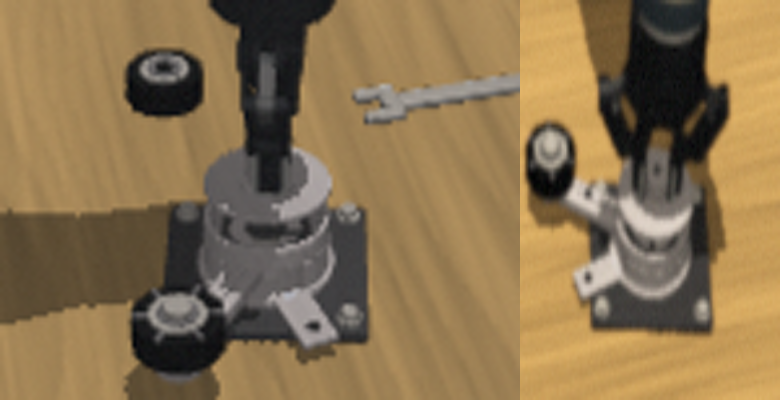

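The side and scene crops show the cover level and concentric above the rim (flange spans 204–331, housing about 202–335). I'll lower it slowly.

apply_moves --pt "0 0 0.02 0 15" --pt "0 0 0.02 0 15" --pt "0 0 0.008 0 15" --pt "0 0 0.008 0 15" --pt "0 0 0.004 0 15" --pt "0 0 0 0 15"

```text
clock: 9.4
ee_pos: [565.8, 86.9, 60.3]
tool_rot: [-0.0, 0.128, 0.992, -0.0]
wrist_force: [-0.2, -0.4, -1.5]
grip_width: 24.3
```

apply_moves --pt "0 0 0.004 0 15" --pt "0 0 0.004 0 15" --pt "0 0 0.004 0 15" --pt "0 0 0 0 15"

```text
clock: 9.8
ee_pos: [565.8, 86.9, 57.4]
tool_rot: [-0.0, 0.128, 0.992, -0.0]
wrist_force: [-0.4, 0.1, -0.7]
grip_width: 24.0
```

apply_moves --pt "0 0 0.004 0 15" --pt "0 0 0 0 15"

```text
clock: 10.0
ee_pos: [565.9, 86.9, 57.3]
tool_rot: [0.0, 0.128, 0.992, 0.0]
wrist_force: [-2.3, -0.0, 5.8]
grip_width: 23.9
```

Contact came at the nominal seated height (about 57). I'll press slightly, then release.

apply_moves --pt "0 0 0.002 0 15" --pt "0 0 0 0 15"

```text
clock: 10.2
ee_pos: [565.9, 86.9, 57.2]
tool_rot: [0.001, 0.128, 0.992, 0.0]
wrist_force: [-4.3, -0.8, 10.4]
grip_width: 24.0
```

apply_moves --pt "0 0 0 0 28" --pt "0 0 0 0 40" --pt "0 0 0 0 50" --pt "0 0 0 0 50" --pt "0 0 -0.04 0 50" --pt "0 0 -0.1 0 50" --pt "0 0 -0.16 0 50" --pt "0 0 -0.16 0 75" --pt "0 0 -0.16 0 75" --pt "0.16 0 0 0 75" --pt "0.16 0 0 0 75" --pt "0 0 0 0 75"

```text
clock: 11.4
ee_pos: [484.6, 108.1, 212.5]
tool_rot: [-0.0, 0.127, 0.992, 0.0]
wrist_force: [-0.4, -0.3, -0.3]
grip_width: 74.9
```

```bash
python3 - <<'E'
from h import *
for i in range(3): K,T,im=shot("wrist")
e=observe(); print(e["ee_pos"],e["wrist_force"],e["joint_pos"][5])
for z in(52,54,56,58,60,62): print(z,fit(K,T,im,(564,86),[(z,40,0)],6))
p,q=fit(K,T,im,(564,86),[(56,40,0)],6); b=fit(K,T,im,(564,86),[(78,13,0)],8); print("boss",b)
print("pulley",fit(K,T,im,(491,-9),[(60,28,-1)],8),fit(K,T,im,(491,-9),[(67,8.5,1)],8))
v=im.copy()
for x,y,z,r in((*p,56,40),(*b[0],78,13)):
    cv2.polylines(v,[np.round(circ(K,T,x,y,z,r)*8).astype(np.int32)],True,(255,0,0),1,cv2.LINE_AA,3)
c=proj(K,T,(550,60,50)).astype(int)
S=shot("side"); d=proj(*S[:2],(564,86,60)).astype(int)
a=cv2.resize(v[max(0,c[1]-110):c[1]+110,max(0,c[0]-130):c[0]+130],(400,338)); 
f=cv2.resize(S[2][d[1]-42:d[1]+43,d[0]-50:d[0]+50],(398,338),interpolation=2)
cv2.imwrite("pics/s6.png",np.hstack([a,f])[:,:,::-1])
E
```

```text
[488.85911512 107.2315118  211.89687202] [0.0818595  1.41381503 0.42575815] 0.3046927036327523
52 (array([566.66883615,  86.4283871 ]), np.float64(50.29727955319742))
54 (array([565.41544687,  86.68836307]), np.float64(50.14296024033048))
56 (array([564.31982706,  87.0848622 ]), np.float64(49.579668204257175))
58 (array([563.27991201,  87.44813403]), np.float64(48.54450726938297))
60 (array([562.23720334,  87.47451541]), np.float64(47.14936971223954))
62 (array([561.17047827,  87.33427456]), np.float64(45.28218654445808))
boss (array([554.29253123,  89.32723001]), np.float64(45.30469375766472))
pulley (array([491.10712285,  -8.50105014]), np.float64(39.12524950455424)) (array([491.99964219,  -9.72904437]), np.float64(39.75405885601791))
```

View pics/s6.png

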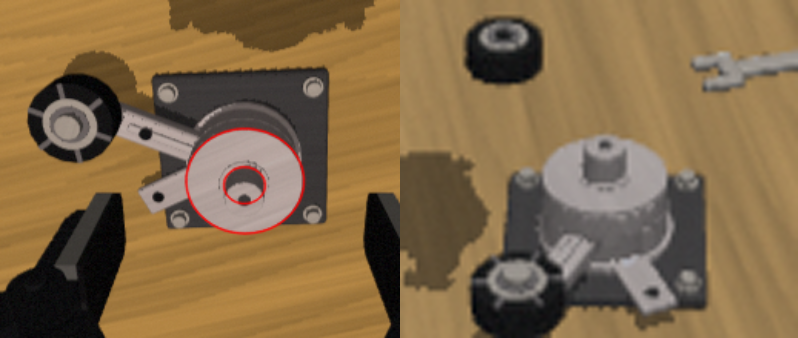

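The cover is flush on the rim and level in both views, and the gripper is clear. The pulley is at about (491.3, -9) and the arm's heading is about -127.6°. I'll turn the jaws so they close tangentially.

apply_moves --pt "0 0 0 -0.14 75" --pt "0 0 0 -0.14 75" --pt "0 0 0 -0.14 75" --pt "0 0 0 -0.14 75" --pt "0 0 0 -0.14 75" --pt "0 0 0 -0.14 75" --pt "0 0 0 -0.14 75" --pt "0 0 0 -0.14 75" --pt "0 0 0 0 75" --pt "0 0 0 0 75"

```text
clock: 12.6
ee_pos: [489.1, 107.0, 210.8]
tool_rot: [-0.0, -0.44, 0.898, 0.0]
wrist_force: [-0.7, -0.3, 0.3]
grip_width: 74.8
```

```bash
cat > go.py <<'E'
from h import *
import sys
tgt=np.array(eval(sys.argv[1]),float)
E=[]
for i in range(4): K,T,im=shot("wrist"); s=observe(); E.append(s["ee_pos"])
q=s["tool_rot"];M=R.from_quat([q[1],q[2],q[3],q[0]]).as_matrix(); e=np.mean(E,0)
print(e,"x",np.degrees(np.arctan2(M[1,0],M[0,0])),"y",np.degrees(np.arctan2(M[1,1],M[0,1])),"q6",s["joint_pos"][5],s["wrist_force"])
print("shift",(M.T@(tgt-e)).round(1),((M.T@(tgt-e))/250).round(4))
c0=proj(K,T,(491.3,-9,60)); print("pulley px",c0,fit(K,T,im,(491.3,-9),[(60,28,-1)],8))
E
python3 go.py "(491.3,-9,90)"
```

```text
[488.78366735 107.08908466 210.88590237] x -127.63730522775654 y 142.36269414356286 q6 -0.8659676997855427 [ 1.06846424  0.34089194 -1.15012685]
shift [ 90.4 -72.9 120.9] [ 0.3615 -0.2916  0.4835]
pulley px [193.59549925  92.91449314] (array([490.61692765,  -8.84377778]), np.float64(57.08672631881715))
```

apply_moves --pt "0.12 -0.097 0 0 75" --pt "0.12 -0.097 0 0 75" --pt "0.12 -0.097 0 0 75" --pt "0 0 0.16 0 75" --pt "0 0 0.16 0 75" --pt "0 0 0.12 0 75" --pt "0 0 0 0 75" --pt "0 0 0 0 75"

```text
clock: 13.6
ee_pos: [491.6, -8.5, 101.7]
tool_rot: [-0.0, -0.442, 0.897, 0.0]
wrist_force: [-0.5, 0.5, 0.8]
grip_width: 75.2
```

```bash
python3 go.py "(491.3,-9,34)"; python3 - <<'E'
from h import *
K,T,im=shot("wrist","w7.png")
E
```

```text
[492.42175649  -8.57825858 102.69665843] x -127.51142832131491 y 142.48838138487793 q6 -1.1040607282522463 [-0.1504516   0.03645225  0.29575452]
shift [ 1.1  0.8 68.7] [0.0044 0.0032 0.2748]
pulley px [280.03299852 239.32263503] (array([490.83958416, -11.9434256 ]), np.float64(40.767661518619214))
```

View pics/w7.png

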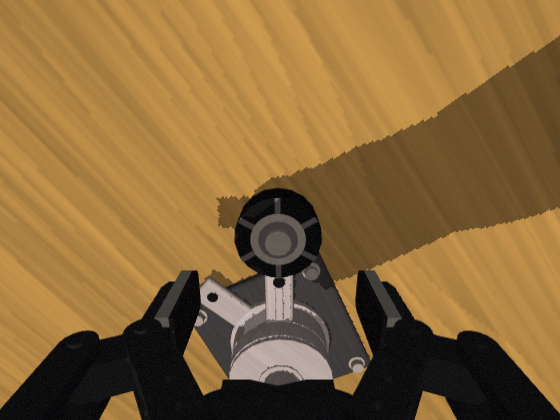

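The pulley is at (278,238), midway between the jaws at columns 192 and 365, with the arm straight below it in the picture. I'll descend around it and grip.

apply_moves --pt "0 0 0.12 0 75" --pt "0 0 0.12 0 75" --pt "0 0 0.04 0 75" --pt "0 0 0 0 75" --pt "0 0 0 0 45" --pt "0 0 0 0 45" --pt "0 0 0 0 45" --pt "0 0 0 0 45" --pt "0 0 0 0 45" --pt "0 0 0 0 45"

```text
clock: 14.85
ee_pos: [492.4, -8.7, 32.7]
tool_rot: [0.001, -0.442, 0.897, -0.001]
wrist_force: [-0.7, -0.5, 6.7]
grip_width: 54.7
```

```bash
python3 - <<'E'
from h import *
E=[]
for i in range(5): shot("wrist"); s=observe(); E.append([*s["ee_pos"],*s["wrist_force"]])
print(np.mean(E,0).round(2),s["grip_width"])
# arc plan: step dth, shift in tool axes (x radial outward, y cw-tangential?), expressed before the turn
r=120
for n in(6,7,8):
    d=0.85/n; u=np.array([r*np.cos(d)-r, r*np.sin(d)]) # outward, ccw-tangential
    print(n,np.degrees(d)/60,u/250,u)
q=s["tool_rot"];M=R.from_quat([q[1],q[2],q[3],q[0]]).as_matrix()
h=np.array([564,86]);a=s["ee_pos"][:2]-h; print(np.hypot(*a),np.degrees(np.arctan2(a[1],a[0])),"ccw tangent in tool",M.T@np.r_[-a[1],a[0],0]/np.hypot(*a))
E
```

```text
[ 4.9244e+02 -8.7300e+00  3.2740e+01 -1.1600e+00  2.8000e-01  7.0100e+00] 54.59683744757424
6 0.13528170162811104 [-0.00480862  0.06777277] [-1.2021541  16.94319361]
7 0.11595574425266661 [-0.00353443  0.05814258] [-0.88360735 14.53564592]
8 0.10146127622108328 [-0.00270683  0.0509041 ] [-0.67670678 12.72602428]
118.74384266438936 -127.06101096897518 ccw tangent in tool [-0.00794398 -0.99996469  0.00274195]
```

apply_moves --pt "-0.0014 -0.0255 0 -0.051 45" --pt "-0.0014 -0.0255 0 -0.051 45" --pt "-0.0014 -0.0255 0 -0.051 45" --pt "-0.0014 -0.0255 0 -0.051 45" --pt "0 0 0 0 45" --pt "0 0 0 0 45"

```text
clock: 15.7
ee_pos: [513.7, -21.4, 32.7]
tool_rot: [0.0, -0.535, 0.845, -0.001]
wrist_force: [-6.0, 0.6, 10.5]
grip_width: 54.5
```

```bash
cat > arc.py <<'E'
from h import *
E=[]
for i in range(5): shot("wrist"); s=observe(); E.append([*s["ee_pos"],*s["wrist_force"],*s["moment"]])
m=np.mean(E,0); print(m.round(2),s["grip_width"])
q=s["tool_rot"];M=R.from_quat([q[1],q[2],q[3],q[0]]).as_matrix()
a=m[:2]-[564,86]; th=np.degrees(np.arctan2(a[1],a[0])); print("r",np.hypot(*a),"ang",th,"swing",np.radians(th+127.6),"toolx",np.degrees(np.arctan2(M[1,0],M[0,0])),"F tool",(M.T@m[3:6]).round(1))
E
python3 arc.py
```

```text
[ 5.1351e+02 -2.1290e+01  3.2700e+01 -6.0700e+00 -1.1000e-01  1.0720e+01
 -1.0000e-02  1.1200e+00 -4.0000e-02] 54.52824992120668
r 118.5814060906616 ang -115.20266168892509 swing 0.21637437201189008 toolx -115.27629656039854 F tool [  2.7   5.4 -10.7]
```

apply_moves --pt "-0.0014 -0.0255 -0.001 -0.051 45" --pt "-0.0014 -0.0255 -0.001 -0.051 45" --pt "-0.0014 -0.0255 0 -0.051 45" --pt "-0.0014 -0.0255 0 -0.051 45" --pt "-0.0014 -0.0255 0 -0.051 45" --pt "-0.0014 -0.0255 0 -0.051 45" --pt "-0.0014 -0.0255 0 -0.051 45" --pt "-0.0014 -0.0255 0 -0.051 45" --pt "-0.0014 -0.0255 0 -0.051 45" --pt "-0.0014 -0.0255 0 -0.051 45" --pt "0 0 0 0 45" --pt "0 0 0 0 45"

```text
clock: 17.15
ee_pos: [575.4, -31.8, 32.8]
tool_rot: [0.001, 0.739, -0.674, 0.001]
wrist_force: [-7.5, -7.9, 6.2]
grip_width: 54.4
```

```bash
python3 arc.py
```

```text
[ 5.7528e+02 -3.1750e+01  3.2800e+01 -7.3100e+00 -7.3200e+00  5.8700e+00
 -1.3800e+00  1.2900e+00 -2.0000e-02] 54.771845660765784
r 118.29109008237464 ang -84.52580134185428 swing 0.7517865892427662 toolx -84.73969317555472 F tool [ 6.6  8.  -5.8]
```

apply_moves --pt "0.001 -0.0216 0 -0.043 45" --pt "0.001 -0.0216 0 -0.043 45" --pt "0 0 0 0 45" --pt "0 0 0 0 45"

```text
clock: 17.8
ee_pos: [585.9, -30.3, 32.8]
tool_rot: [0.001, 0.769, -0.64, 0.0]
wrist_force: [-8.7, -3.5, 5.9]
grip_width: 54.3
```

```bash
python3 arc.py
```

```text
[ 5.8582e+02 -3.0290e+01  3.2780e+01 -7.8100e+00 -3.7200e+00  6.1800e+00
 -6.7000e-01  1.3800e+00 -1.0000e-02] 54.560153279106004
r 118.3229928842735 ang -79.37116595571872 swing 0.8417519484706408 toolx -79.54821077743779 F tool [ 2.2  8.4 -6.2]
```

apply_moves --pt "0 -0.004 0 -0.008 45" --pt "0 0 0 0 45"

```text
clock: 18.25
ee_pos: [586.8, -30.1, 32.8]
tool_rot: [0.001, 0.771, -0.636, 0.0]
wrist_force: [-8.2, -3.6, 6.1]
grip_width: 54.3
```

apply_moves --pt "0 -0.004 0 -0.008 45" --pt "0 0 0 0 45"

```text
clock: 18.45
ee_pos: [587.8, -29.9, 32.8]
tool_rot: [0.001, 0.774, -0.633, 0.0]
wrist_force: [-8.0, -3.6, 6.0]
grip_width: 54.7
```

```bash
python3 arc.py
```

```text
[587.76 -29.92  32.78  -7.55  -3.63   6.2   -0.69   1.42   0.  ] 54.3168579666294
r 118.32674433098704 ang -78.41723380749492 swing 0.8584012052977688 toolx -78.58850159127476 F tool [ 2.1  8.1 -6.2]
```

The force still equals the spring's alone, so the arm isn't at the stop. I'll continue in 1 mm steps.

apply_moves --pt "0 -0.004 0 -0.008 45" --pt "0 0 0 0 45"

```text
clock: 18.9
ee_pos: [588.6, -29.7, 32.8]
tool_rot: [0.001, 0.777, -0.63, 0.0]
wrist_force: [-7.8, -4.0, 6.4]
grip_width: 54.3
```

apply_moves --pt "0 -0.004 0 -0.008 45" --pt "0 0 0 0 45"

```text
clock: 19.1
ee_pos: [588.8, -29.7, 32.7]
tool_rot: [0.002, 0.779, -0.627, -0.0]
wrist_force: [-12.2, -4.2, 9.9]
grip_width: 54.3
```

```bash
python3 arc.py
```

```text
[588.78 -29.69  32.74 -12.    -4.52   8.88  -0.94   2.16  -0.  ] 54.424073987487084
r 118.31636018036652 ang -77.90859833035292 swing 0.8672785690663491 toolx -77.6427957293519 F tool [ 1.9 12.7 -8.8]
```

The arm stalled and the force rose, so the stop has been reached. I'll add a small preload and check.

apply_moves --pt "0 -0.005 0 0 45" --pt "0 0 0 0 45" --pt "0 0 0 0 45"

```text
clock: 19.65
ee_pos: [588.9, -29.6, 32.7]
tool_rot: [0.002, 0.779, -0.627, -0.001]
wrist_force: [-17.3, -7.2, 11.2]
grip_width: 54.1
```

```bash
python3 arc.py; python3 - <<'E'
from h import *
S=shot("side"); d=proj(*S[:2],(575,40,60)).astype(int)
C=shot("scene"); c=proj(*C[:2],(575,40,60)).astype(int)
f=[cv2.resize(i[d[1]-60:d[1]+60,d[0]-50:d[0]+50],(400,480),interpolation=2) for i,d in((S[2],d),(C[2],c))]
cv2.imwrite("pics/s9.png",np.hstack(f)[:,:,::-1])
E
```

```text
[ 5.8898e+02 -2.9640e+01  3.2700e+01 -1.6880e+01 -6.6900e+00  1.1660e+01
 -1.2100e+00  3.0100e+00 -2.0000e-02] 54.37986391600281
r 118.30448343255658 ang -77.81077479819987 swing 0.8689859117883503 toolx -77.65662268300507 F tool [  2.9  18.  -11.6]
```

View pics/s9.png

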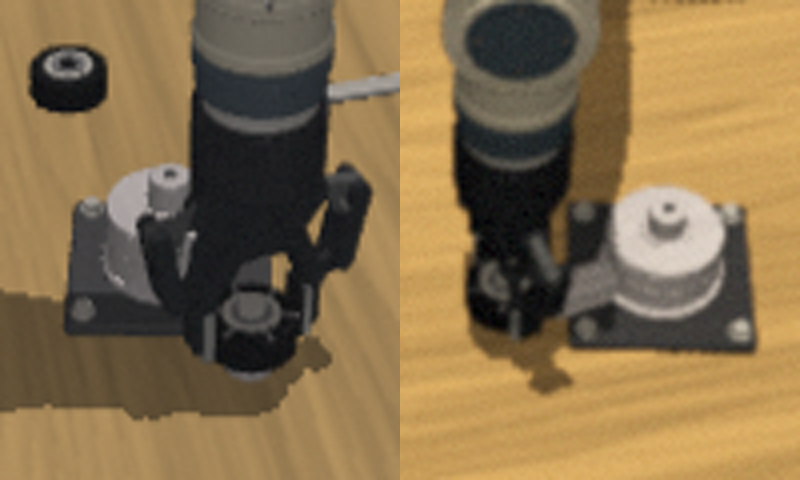

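The pulley is held between the jaws, the arm lies over the stop lug and the cover is still flush and level. I'm handing in.

```bash
python3 -c "
from rig import *
print(hand_in())"
```

```text
the job is handed in; nothing more can be done
None
```

The cover is on the spring housing and released, and the gripper is holding the tensioner arm at its stop. I handed the job in at about 20 s on the robot's clock, and it reported no verdict.

- **Cover:** I picked up the larger silver cover and lowered it onto the rim. Contact came at the expected seated height (57.3 mm measured, 57 expected). I pressed to about 10 N, then let go. Both camera views afterwards showed it flush, centred and level.
- **Tensioner arm:** I gripped the pulley and swung the arm anticlockwise along its arc. The tool stopped advancing, and the force along the swing rose from about 8 N (the spring alone) to about 18 N, so the arm is against the stop.
- **Other objects:** I did not touch the spare pulley, jar, wrench or locking pin. I did not check them again one by one at the end.

**Checks that were slightly off:**
- The swing worked out from tool position came to 0.869 rad, not 0.85, and the radius to 118.3 mm, not 120. That is within the calibration and the give in the grip, so I relied on the stall and force rise.
- The gripper read 1.5 to 2 mm narrower than the known diameters on both grasps.
- One circle fit on the cover's boss after seating locked onto the wrong edge, so I ignored it.

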